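# Unlock the coffee-money box

### The arm

A 6-joint arm with a two-finger parallel gripper is mounted at the origin on the work surface. World frame = base frame: x ahead of the robot, y to its left, z up, the work surface at z = 0. Lengths are in mm, angles in degrees, forces in N, time in s.
With the tool pointing down it reaches from about 400 to 825 mm from the base axis. Payload 7 kg.
Tool frame: the origin (TCP) lies on the mounting face of the last link; the fingertips stand 173 mm ahead of it and the grasp point (between the pads) lies 155 mm ahead of it; z points along the fingers, x is the direction in which the jaws open and shut, and the axes are right-handed (so a half turn about z gives the same grasp; the last joint's range is limited). The gripper opens to 85 mm and grips with 20 to 120 N. Pads are 22 mm wide; open, the fingers measure 114 mm over their backs; the gripper's body (76 mm by 85 mm) begins 54 mm behind the grasp point. The pads swing forward as they close: fully open they stand 13 mm farther back than shut.
Start: joints at [89.215, 20.546, 0.682, 0, -70.136, -16.507], TCP at [200.645, 644.467, 404.702] pointing down, gripper open.
Joint ranges: [-176.03, 176.03], [-82.01, 121.73], [-58.28, 71.71], [-173.87, 95.51], [-174.79, -0.11], [-173.66, 173.66]. Speed limits (degrees/s): [136.94, 136.94, 172.46, 180, 180, 180].

### API

Orientations are given as [roll, pitch, yaw] about the fixed x, y, z axes, in that order (R = Rz(yaw) Ry(pitch) Rx(roll)).
In Python, from rig import robot gives the robot as it stands.
- The arm moves only by the tool step_arm, never from a script. Its argument "moves" is a list of rows, each a list of 3 entries, a list of its own where there are three numbers: the shift along the tool's x, y, z in mm, then the turn, a rotation vector about the tool's x, y, z in degrees, then the opening, from 0 (shut) to 1 (fully open). A call has 1 to 12 rows; each row shifts and turns the commanded pose from where the row before left it, along the tool's axes as they then stand; what a row does not reach is not made up. A row lasts 1/8 s, in which the tool goes at most 62.5 mm and 10.7 degrees, less where a joint would pass 70% of its speed; a pose out of reach is approached as far as the arm can. A call with a gripper value outside its range is refused whole. The fingers move at their own pace and stop on an object; "squeeze" is the grip in N (left out, the last holds). Time passes only in rows, so rows that do not move let the fingers close. It gives the time, the measured TCP pose, the force and the opening at its end, in the units of the state.
- robot.get_obs(): the state, without advancing time (a new reading comes with each control period).
- robot.snapshot(name): name is "side" or "top" or "wrist"; returns a dict with "color" (400x640x3 uint8, red, green, blue), "fx", "fy", "cx", "cy" (pixels), "xyz" and "attitude" of the camera in the world; the wrist camera has in their place "T_tool_cam" (4x4, takes a point from camera to tool coordinates, whose origin is the TCP and whose axes are the tool frame's). Camera axes: x right, y down, z forward; pixel columns grow to the right and rows downward; lengths in mm; the calibration is good to about 2 mm. A picture is of the moment at which its call begins: read the wrist's pose just before it. There is no depth.
- robot.job_done(): hands the job in, once; it reports no verdict.
Trained networks look in a picture, given as the dict that the camera call returned (one of the last four; its "shot" number tells which), for a name from the list of things; names that differ only in an ending like _2 or _b are one class to them, and where a whole thing is asked for, a point or a joint stands for the part that bears it (a point fixed in the world has none). Each returns a list of dicts, best first, with "p" (0 to 1); they miss things now and then, are a little off and sometimes report something else, mostly with a low value. They report only what shows in the picture. A call takes as long as a camera call. They do not tell look-alikes from the thing itself.
- robot.find_in(query, picture): "location" ([column, row] in pixels, amid what is visible of it).
- robot.silhouettes(query, picture): "mask" (400x640 bool, what is visible of it) and "location" ([column, row] in pixels, amid what is visible of it).
The state is a dict: "t": time; "qpos": joint angles; "joint_vel": joint speeds; "effort": joint torques, N m; "position": TCP position; "eef_rot": TCP orientation; "force": force on the tool from outside, world axes, zero at the start; "ft_torque": the same for the moment, N m; "width": opening from 0.0 (shut) to 1.0 (fully open).
Only numpy, scipy, OpenCV 4.12 (cv2) and the standard library are available. Lean on these libraries where they do the work, as an engineer would, in place of code of your own. Each camera call takes 0.05 s, during which the arm holds its last target. There are 200 camera calls.

### The job

Take the red-handled key out of its beech block, push it fully home into the brass lock of the green coffee-money box - the slot inside is down in the dark at an unknown angle, so feel for it with light pressure only (never press on the box with more than 50 N) - and only then turn the key clockwise until the hidden bolt lets the lid spring open. Leave the key in the lock, fully home, let go of it and leave the other things on the ledge where they are.

Things in the scene. Friction and masses are not known exactly. Their poses are not given: they have to be found in the camera images.
- key_grip (a point): Place to grip the key: centre of its red handle, a flat slab 36 wide (key x) x 10 thick (key y) x 42 mm tall, from 24 mm below this point to 18 above. Upright at the start (z up). Below: a steel collar 46 across, underside 29 mm below this point; then a cross-shaped (+) bit 28 mm long, two flat vanes 26 wide x 5 thick along key x and y, end 57 mm below this point. 80 g.
- key_block: Fixed beechwood block 80 x 80 x 40 mm, origin at the centre of its underside. The key's bit stands in a round hole 32 mm across in the middle of its top, the collar resting on the top; pull the key straight up.
- lock (a point): Centre of the lock's mouth, on top of the 56 mm square brass boss on the box's front deck, 91 mm above the ledge. x points level towards the lid, z up. Below it a round vertical throat 28 mm across, 14 mm deep, its upper 7 mm a funnel 38 mm across at the top. Key fully home: collar lying on the boss, key_grip 29 mm above this point.
- keyway (a point): Top of the turning plug at the throat's bottom, 14 mm below point lock, same axes. It has a cross-shaped slot, arms 7.5 mm wide; at the start one arm lies anywhere within 0.50 rad either side of x. A bit not lined up (to about 0.08 rad) stops here, collar 14 mm short of the boss; lined up it drops home. Up to 8 N of push leaves the plug still; a hard push may drag it round with the key.
- cash_box: Fixed green steel money box, 180 (x) x 150 (y) x 91 mm high, origin at the centre of its underside; lock 55 mm towards -x of the middle, lid over the rear 108 mm. Key home, the plug turns with about 0.15 N m. Clockwise from above, it frees the bolt when that arm is 0.8 to 1.1 rad clockwise of the lock's x axis. End stops: 1.30 rad clockwise, 0.55 rad anticlockwise.
- lid (a joint): Angle of the lid, hinged on the box's far (+x) edge: 0 shut and bolted, 0.28 rad sprung open. A spring lifts it by itself as soon as the bolt lets go; its front edge, 37 mm from the lock's axis, rises about 30 mm.
- canister: Closed steel coffee canister, 90 mm across, 130 mm high, loose; origin at the centre of its underside.
- moka_top: Aluminium moka top with black handle, 80 mm across, 113 mm high, loose; origin at the centre of its underside.
- sugar_jar: White sugar jar with wooden lid, 72 mm across, 110 mm high, loose; origin at the centre of its underside.
- blue_cup: Small blue cup, 62 mm across, 55 mm high, loose; origin at the centre of its underside.
- yellow_cup: Small yellow cup, 62 mm across, 55 mm high, loose; origin at the centre of its underside.
- spoon_rest: Beechwood spoon rest with a wooden spoon on it, 200 x 85 x 21 mm, loose; origin at the centre of its underside.
Not all that is in view belongs to the job. There is more than one size of the cash_box; the one meant has the size given above.

How it is judged (in metres and radians):
On the way, in this order (a step that is already met when the one before it is completed fails the run):
1. the key is fully home in the lock while the lid is still shut (z of key_grip in the frame of lock between 0.025 and 0.0315 m and horizontal distance between key_grip and lock below 0.005 m and value of joint lid below 0.05 rad), for 0.1 s.
2. the key, still home, has been turned and the lid has sprung open (z of key_grip in the frame of lock between 0.025 and 0.0315 m and horizontal distance between key_grip and lock below 0.005 m and value of joint lid above 0.2 rad), for 0.2 s.
At the end, for the whole second after the job is handed in: The lid stands sprung open (more than 0.2 rad), the key is left in the lock fully home (collar within 2.5 mm of the boss, handle within 5 mm of the lock's axis) and released (all of step 2); the robot touches nothing.
It fails at once if the box or its lock was pressed with more than 50 N (contact force between anything else and cash_box above 50 N).
It fails at once if a bystander was moved more than 30 mm (distance of any of canister, moka_top, sugar_jar, blue_cup, yellow_cup, spoon_rest from where it was at the start of the episode above 0.03 m).
It also fails if it takes over 72 s, if anything falls off the work surface, if the arm or the gripper's body presses on something with over 40 N, if the wrist force passes 120 N, or if a joint passes its speed limit or range.

## Working session

There is one attempt and no reset: what is moved stays moved. The work goes in short steps, Python scripts to look and compute and a tool call to move; the robot and the scene stay as the last step left them, time stands still between calls to the robot, and variables do not carry over. Pictures are saved under pics/ and viewed, about 8 in all and at most 12, crops included, and the job is handed in when it is done.

Besides the shell and the picture viewer there is one more tool, called after ">>>" by a JSON object that holds its "op" and its "data", one argument or row to a line. step_arm: Moves the arm, as the interface text tells. Its arguments: {"type":"object","properties":{"moves":{"type":"array","items":{"type":"array"}},"squeeze":{"type":"number"}},"required":["moves"]}

```bash
mkdir -p pics; ls
cat > h.py <<'E'
import numpy as np, cv2
from rig import robot
from scipy.spatial.transform import Rotation as R
E
python3 - <<'E'
from h import *
o=robot.get_obs(); print({k:np.round(v,3).tolist() for k,v in o.items()})
ims=[]
for n in ("side","top"):
    s=robot.snapshot(n); print(n,s['fx'],s['fy'],s['cx'],s['cy'],s['xyz'],s['attitude'],s['shot'])
    for q in ("key_grip","key_block","cash_box","lid"):
        for d in robot.find_in(q,s): print(q,np.round(d['location'],1),round(d['p'],2))
    cv2.imwrite(f"pics/{n}.png",s['color'][:,:,::-1])
E
```

```text
pics
{'t': 0.0, 'qpos': [89.215, 20.592, 0.634, -0.018, -70.137, -16.508], 'joint_vel': [-0.002, 0.069, -0.029, 0.009, -0.056, -0.069], 'effort': [0.001, -58.333, 29.343, 6.937, -0.006, -0.0], 'position': [200.592, 644.307, 403.762], 'eef_rot': [-179.989, -0.096, -107.3], 'force': [0.007, 0.053, -0.392], 'ft_torque': [0.019, 0.073, -0.018], 'width': 1.002}
side 502.4864381116782 502.4864381116782 319.78107281005555 190.85254011144443 [ 500.90192167  861.78529151 1147.43348831] [-140.01062291   -0.84351964 -170.64085654] 1
key_grip [356.4 253.4] 0.81
key_grip [351.6 172.3] 0.36
key_block [355.3 267.3] 0.97
cash_box [285.9 158.7] 0.88
cash_box [352.5 174. ] 0.79
lid [280.1 150.4] 0.89
lid [342.7 160.6] 0.88
top 372.8292753670743 372.8292753670743 315.9329863391078 202.14769153112437 [ 523.23530749    1.56335939 1379.49896886] [-175.95674332   -0.76374179  -89.67373107] 2
key_grip [267.5 230.2] 0.7
key_block [273.9 235.8] 0.93
cash_box [350.5 224. ] 0.98
cash_box [360.9 162.2] 0.61
lid [354.3 213. ] 0.88
lid [360.  157.3] 0.87
```

View pics/side.png

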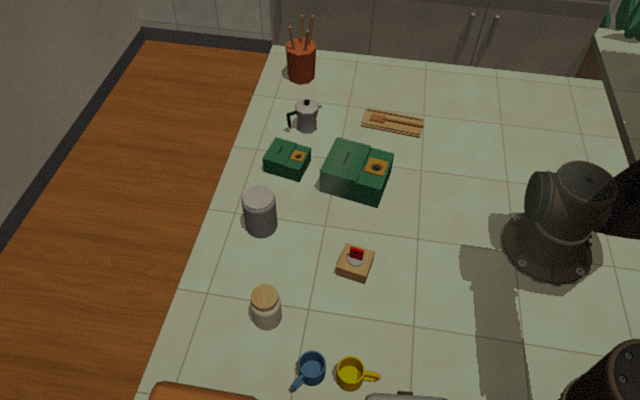

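View pics/top.png

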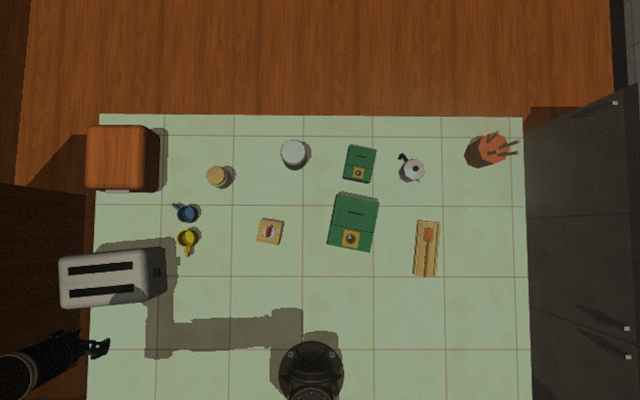

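Two cash boxes show: the large one at top (353,222) / side (357,171), and a small one at top (360,162) / side (287,158). At about 0.29 px/mm, 180×150 mm comes to about 52×43 px, which fits the large one. The key is at top (270,231) / side (357,253).

```bash
cat >> h.py <<'E'
def camT(s,obs=None):
    if 'T_tool_cam' in s:
        T=np.eye(4);T[:3,:3]=R.from_euler('xyz',obs['eef_rot'],degrees=True).as_matrix();T[:3,3]=obs['position']
        return T@np.array(s['T_tool_cam'])
    T=np.eye(4);T[:3,:3]=R.from_euler('xyz',s['attitude'],degrees=True).as_matrix();T[:3,3]=s['xyz'];return T
def ray(s,px,T):
    d=T[:3,:3]@np.array([(px[0]-s['cx'])/s['fx'],(px[1]-s['cy'])/s['fy'],1]);return T[:3,3],d
def onz(s,px,z,T):
    o,d=ray(s,px,T);return o+d*(z-o[2])/d[2]
def proj(s,P,T):
    p=(np.atleast_2d(P)-T[:3,3])@T[:3,:3];return p[:,:2]/p[:,2:]*[s['fx'],s['fy']]+[s['cx'],s['cy']]
E
python3 - <<'E'
from h import *
o=robot.get_obs()
S=robot.snapshot("side");Tp=robot.snapshot("top")
for s,k,l in((S,(356.5,254),(376.5,168)),(Tp,(269,231.5),(350.5,239))):
    T=camT(s); print(onz(s,k,69,T),onz(s,l,91,T))
T=camT(Tp)
for q,z in(("cash_box",91),("key_block",40)):
    for d in robot.silhouettes(q,Tp):
        m=d['mask'];pts=np.argwhere(m)[:,::-1].astype(np.float32)
        r=cv2.boxPoints(cv2.minAreaRect(pts)); print(q,d['location'],[np.round(onz(Tp,p,z,T)[:2]).tolist() for p in r])
w=robot.snapshot("wrist");print(w['T_tool_cam'],w['fx'],w['cx'],w['cy'])
c=cv2.resize(Tp['color'][140:270,240:440,::-1],(800,520),interpolation=cv2.INTER_CUBIC);cv2.imwrite("pics/crop.png",c)
E
```

```text
[506.58201896 156.65118736  69.        ] [ 483.81469606 -127.67908523   91.        ]
[511.93433251 148.25246529  69.        ] [ 487.93259435 -134.91483      91.        ]
cash_box [362.4, 162.0] [[693.0, -103.0], [821.0, -124.0], [805.0, -224.0], [677.0, -203.0]]
cash_box [352.8, 222.9] [[469.0, -50.0], [647.0, -82.0], [620.0, -233.0], [443.0, -199.0]]
key_block [269.9, 233.9] [[475.0, 198.0], [555.0, 186.0], [542.0, 105.0], [462.0, 117.0]]
[[ 9.99999594e-01  8.16341320e-04 -3.82864975e-04 -9.62056307e-01]
 [-6.89011669e-04  9.65737975e-01  2.59518187e-01 -6.45596552e+01]
 [ 5.81602665e-04 -2.59517818e-01  9.65738145e-01  3.13002140e+01]
 [ 0.00000000e+00  0.00000000e+00  0.00000000e+00  1.00000000e+00]] 309.87774393987837 320.37752570561355 199.65722975778985
```

View pics/crop.png

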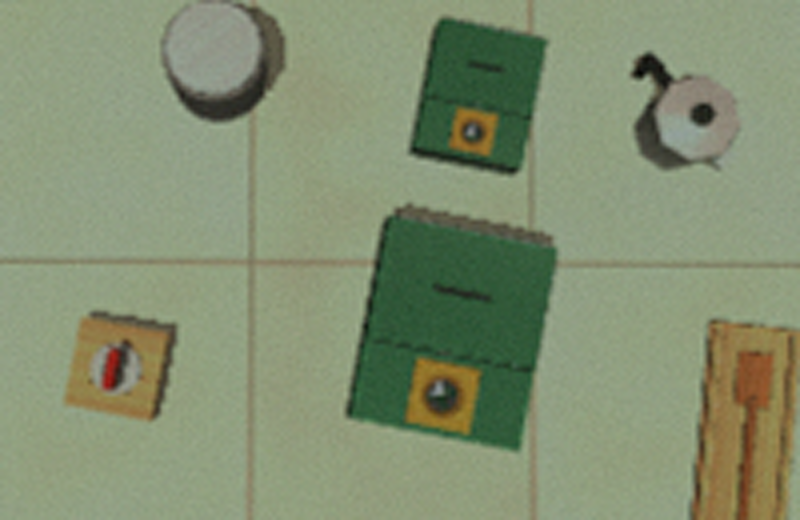

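The crop confirms it: the large box is the one meant (about 180×152 measured, against 130×101 for the other), with its brass lock at about (350,239) in the top picture. Next I move over the key.

>>> {"op": "step_arm", "data": {
  "moves": [
    [[31.5,-36.8,5],[0,0,0],1],
    [[31.5,-36.8,5],[0,0,0],1],
    [[31.5,-36.8,5],[0,0,0],1],
    [[31.5,-36.8,5],[0,0,0],1],
    [[31.5,-36.8,5],[0,0,0],1],
    [[31.5,-36.8,5],[0,0,0],1],
    [[31.5,-36.8,5],[0,0,0],1],
    [[31.5,-36.8,5],[0,0,0],1],
    [[31.5,-36.8,5],[0,0,0],1],
    [[31.5,-36.8,5],[0,0,0],1],
    [[31.5,-36.8,5],[0,0,0],1],
    [[31.5,-36.8,5],[0,0,0],1]
  ]
}}

```text
t: 2.25
position: [510.6, 150.9, 344.9]
eef_rot: [-180.0, 0.0, -107.3]
force: [0.5, 0.5, -0.4]
width: 0.999
```

>>> {"op": "step_arm", "data": {
  "moves": [
    [[0,0,0],[0,0,-4.5],1],
    [[0,0,0],[0,0,-4.5],1],
    [[0,0,0],[0,0,0],1]
  ]
}}

```text
t: 2.62
position: [510.0, 152.1, 344.8]
eef_rot: [-180.0, 0.0, -98.3]
force: [1.0, 0.4, -0.8]
width: 1.001
```

Run:
```python
from h import *
o=robot.get_obs(); print(o['t'],o['position'],o['eef_rot'],o['qpos'],o['force'])
s=robot.snapshot("wrist");T=camT(s,o)
for q,z in(("key_grip",69),("key_block",40)):
    for d in robot.silhouettes(q,s)[:2]:
        pts=np.argwhere(d['mask'])[:,::-1].astype(np.float32);r=cv2.boxPoints(cv2.minAreaRect(pts))
        print(q,round(d['p'],2),d['location'],onz(s,d['location'],z,T)[:2],[np.round(onz(s,p,z,T)[:2]).tolist() for p in r])
cv2.imwrite("pics/w1.png",s['color'][:,:,::-1])
```

```text
2.625 [510.01264808 152.07201762 344.79554838] [-1.79991032e+02  6.73861605e-03 -9.83456814e+01] [ 3.77280036e+01  9.94219382e+00 -2.22044290e+01  2.10764979e-03
 -5.78423024e+01  4.39251928e+01] [ 1.04699315  0.36638887 -0.79392233]
key_grip 0.68 [319.1, 192.5] [515.38991315 153.57646661] [[518.0, 184.0], [544.0, 149.0], [510.0, 124.0], [483.0, 159.0]]
key_block 0.73 [317.8, 168.6] [530.23503579 152.70484827] [[477.0, 204.0], [558.0, 186.0], [544.0, 108.0], [461.0, 120.0]]
```

View pics/w1.png

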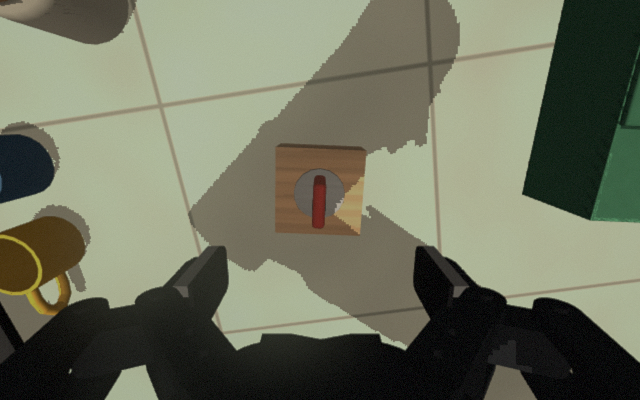

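Run:
```python
from h import *
o=robot.get_obs(); s=robot.snapshot("wrist");T=camT(s,o)
c=s['color'].astype(int);m=((c[...,0]>60)&(c[...,1]<c[...,0]*.45))
m[:150]=0;m[240:]=0;m[:,:290]=0;m[:,345:]=0
ys,xs=np.nonzero(m)
for r in range(ys.min(),ys.max()+1,3):
    x=xs[ys==r]; print(r,x.min(),x.max(),c[r,int(x.mean())])
def predict(x,y,yaw,w=18,t=5):
    q=R.from_euler('z',yaw,degrees=True).as_matrix()
    top=np.array([[a,b,18] for a in(-w,w) for b in(-t,t)]);bot=top*[1,1,0]+[0,0,-24]
    return proj(s,np.vstack([top,bot])@q.T+[x,y,69],T)
from scipy.optimize import minimize
def cost(p):
    h=cv2.convexHull(predict(*p).astype(np.float32));a=np.zeros(m.shape,np.uint8)
    cv2.fillPoly(a,[np.round(h*16).astype(np.int32)],1,shift=4);return (a.astype(bool)^m).sum()
best=min((minimize(cost,[x,150,y],method='Nelder-Mead',options=dict(initial_simplex=np.array([[x,150,y],[x+4,150,y],[x,154,y],[x,150,y+4]]))) for x in(508,512) for y in(-12,-8,-4)),key=lambda r:r.fun)
print(best.x,best.fun,m.sum()); print(predict(*best.x).round(1))
# block top face
g=robot.silhouettes("key_block",s)[0]['mask'];
```

```text
184 318 324 [83 37 31]
187 315 325 [110  43  37]
190 315 325 [110  38  34]
193 314 325 [107  37  28]
196 314 324 [110  41  36]
199 314 324 [111  41  33]
202 314 324 [110  39  31]
205 314 324 [111  39  33]
208 314 324 [109  40  31]
211 314 324 [109  38  31]
214 314 324 [111  46  36]
217 313 324 [106  37  29]
220 313 323 [109  41  32]
223 313 323 [108  42  35]
226 314 322 [103  41  32]
[507.65136317 155.33191872  -7.5785751 ] 275.0 475
[[325.4 230.1]
 [312.5 230.2]
 [325.  184.8]
 [311.6 184.9]
 [324.7 213.7]
 [313.7 213.8]
 [324.3 174.6]
 [312.9 174.7]]
```

The handle's top face shows at columns 313–325, rows 184–229. That puts the key at about (508.3, 154.9) with yaw about −10°. I descend and grip.

>>> {"op": "step_arm", "data": {
  "moves": [
    [[-2.5,2.1,20],[0,0,-1.7],1],
    [[0,0,25],[0,0,0],0.7],
    [[0,0,25],[0,0,0],0.5],
    [[0,0,25],[0,0,0],0.5],
    [[0,0,14],[0,0,0],0.5],
    [[0,0,10],[0,0,0],0.5],
    [[0,0,0],[0,0,0],0.5]
  ],
  "squeeze": 40
}}

```text
t: 3.75
position: [508.2, 155.1, 225.4]
eef_rot: [180.0, -0.0, -96.6]
force: [0.6, 0.6, 0.9]
width: 0.501
```

>>> {"op": "step_arm", "data": {
  "moves": [
    [[0,0,0],[0,0,0],0.2],
    [[0,0,0],[0,0,0],0.0],
    [[0,0,0],[0,0,0],0.0],
    [[0,0,0],[0,0,0],0.0],
    [[0,0,0],[0,0,0],0.0],
    [[0,0,0],[0,0,0],0.0]
  ]
}}

```text
t: 4.5
position: [508.5, 155.2, 226.5]
eef_rot: [-179.9, 0.0, -96.6]
force: [-1.7, 0.2, 6.0]
width: 0.109
```

Run:
```python
from h import *
o=robot.get_obs(); print(o['t'],o['position'],o['eef_rot'],o['force'],o['ft_torque'],o['width'])
s=robot.snapshot("wrist")
cv2.imwrite("pics/w2.png",cv2.resize(s['color'][180:400,160:480,::-1],None,fx=2.5,fy=2.5))
```

```text
4.5 [508.49991293 155.23647435 226.49428684] [-1.79934793e+02  4.28522129e-02 -9.65749811e+01] [-1.66316118  0.15483174  6.00308355] [-0.08132101  0.39952663  0.04538385] 0.10873967081035235
```

View pics/w2.png

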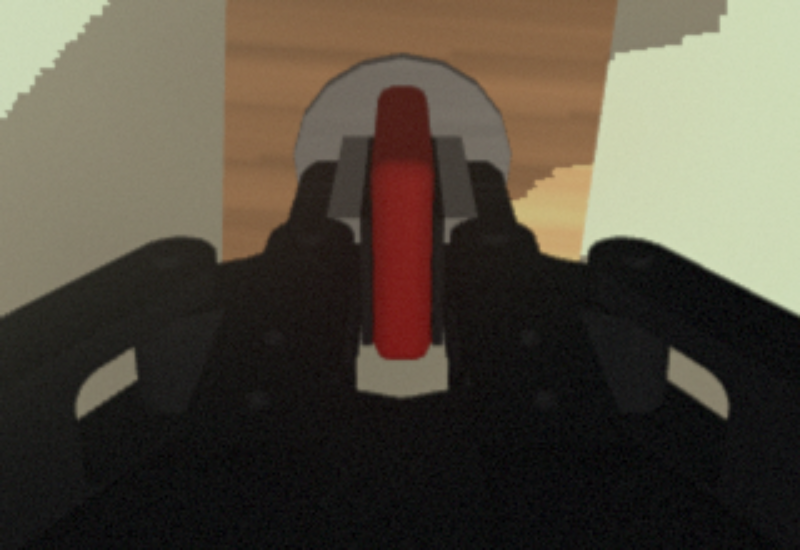

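The handle is held between the pads, with its top face at full-image rows ~245–323, column 320.8. I lift the key and work out where it sits in the grasp.

>>> {"op": "step_arm", "data": {
  "moves": [
    [[0,0,-5],[0,0,0],0.0],
    [[0,0,-15],[0,0,0],0.0],
    [[0,0,-25],[0,0,0],0.0],
    [[0,0,-25],[0,0,0],0.0],
    [[0,0,-25],[0,0,0],0.0],
    [[0,0,0],[0,0,0],0.0],
    [[0,0,0],[0,0,0],0.0]
  ],
  "squeeze": 60
}}

```text
t: 5.42
position: [507.9, 154.9, 320.8]
eef_rot: [180.0, 0.0, -96.6]
force: [0.1, -0.4, -2.0]
width: 0.111
```

Run:
```python
from h import *
o=robot.get_obs(); print(o['t'],o['position'],o['eef_rot'],o['force'],o['ft_torque'],o['width'])
s=robot.snapshot("wrist");A=np.array(s['T_tool_cam'])
for zt in (137.5,139.5): print(onz(s,(320.8,245.2),zt,A),onz(s,(320.8,323.2),zt,A))
cv2.imwrite("pics/w3.png",cv2.resize(s['color'][180:340,220:420,::-1],None,fx=3.5,fy=3.5))
for n in("side","top"):
    s=robot.snapshot(n)
    for d in robot.find_in("key_grip",s)[:2]:print(n,d)
```

```text
5.425 [507.87202759 154.87109192 320.76304996] [ 1.79987925e+02  1.45396258e-02 -9.66070548e+01] [ 0.07676689 -0.44261434 -2.03801354] [-0.02080774  0.03907184 -0.02196587] 0.11072715082437298
[ -0.96541172 -18.80417436 137.5       ] [ -0.93057682  14.61191886 137.5       ]
[ -0.96346931 -17.93890651 139.5       ] [ -0.92797839  16.10649495 139.5       ]
side {'location': [358.5, 241.7], 'p': 0.62}
```

View pics/w3.png

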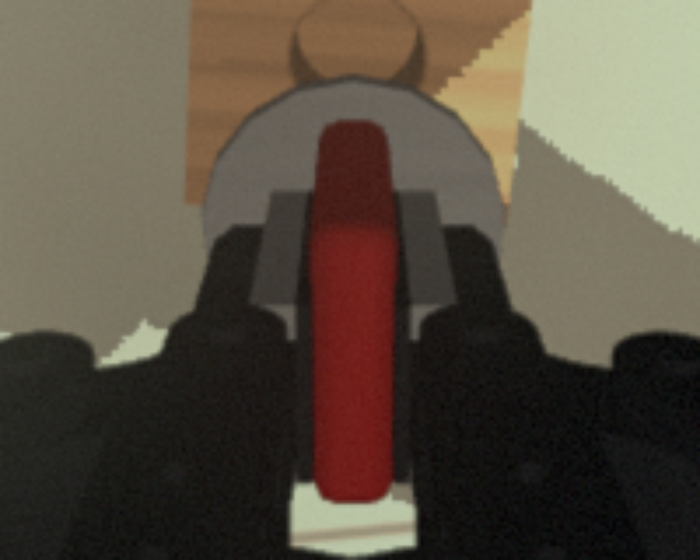

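>>> {"op": "step_arm", "data": {
  "moves": [
    [[10,1,-30],[0,0,0],0.0],
    [[30,3.3,-30],[0,0,0],0.0],
    [[35,3.8,-20],[0,0,0],0.0],
    [[35,3.8,0],[0,0,0],0.0],
    [[35,3.8,0],[0,0,0],0.0],
    [[35,3.8,0],[0,0,0],0.0],
    [[35,3.8,0],[0,0,0],0.0],
    [[35,3.8,0],[0,0,0],0.0],
    [[25,2.7,0],[0,0,0],0.0],
    [[8,0.8,0],[0,0,0],0.0],
    [[0,0,0],[0,0,0],0.0],
    [[0,0,0],[0,0,0],0.0]
  ]
}}

```text
t: 7.18
position: [445.6, -122.0, 400.6]
eef_rot: [180.0, 0.0, -96.6]
force: [-0.3, 0.9, -0.3]
width: 0.107
```

Run:
```python
from h import *
o=robot.get_obs(); print(o['t'],o['position'],o['eef_rot'],o['force'],o['ft_torque'],o['qpos'])
s=robot.snapshot("wrist");T=camT(s,o);A=np.array(s['T_tool_cam'])
print('collar front tool y',onz(s,(320.8,202.3),181.5,A))
c=s['color'].astype(int)
br=((c[...,0]>90)&(c[...,2]<.45*c[...,0])&(c[...,1]>.5*c[...,0])).astype(np.uint8)
n,l,st,ce=cv2.connectedComponentsWithStats(br);
i=1+np.argmax(st[1:,4]);print(st[i],ce[i])
cnt=cv2.findContours((l==i).astype(np.uint8),0,2)[0];k=cv2.boxPoints(cv2.minAreaRect(max(cnt,key=len)))
for p in k: print(p,onz(s,p,91,T)[:2])
print(onz(s,k.mean(0),91,T))
p=proj(s,[485,-128.6,91],T)[0];print(p)
x,y=p.astype(int);cr=s['color'][max(0,y-70):y+50,x-80:x+80,::-1]
g=(255*(cr/255.)**0.55).astype(np.uint8)
cv2.imwrite("pics/w4.png",cv2.resize(g,None,fx=5,fy=5,interpolation=cv2.INTER_CUBIC)); print(max(0,y-70),x-80)
```

```text
7.175 [ 445.56340831 -122.00764301  400.59261187] [ 1.79991181e+02  2.00327364e-03 -9.65681179e+01] [-0.34049882  0.88161783 -0.33865802] [ 0.04834916 -0.02414165  0.04577368] [ 9.21493105e+00  1.92060643e-01 -2.53496526e+01 -4.79482032e-03
 -6.44662287e+01  7.42190183e+01]
collar front tool y [ -0.94749443 -23.0324174  181.5       ]
[ 296  108   67   68 3067] [328.14965765 140.96185197]
[294.33972 170.91405] [465.24050805 -99.21450609]
[299.01367 107.81581] [ 519.20053913 -110.64764942]
[362.4803   112.517044] [ 509.09625479 -164.6473703 ]
[357.80634 175.61528] [ 454.38833742 -156.06565606]
[ 487.69906974 -132.72272191   91.        ]
[324.11923641 145.31335078]
75 244
```

View pics/w4.png

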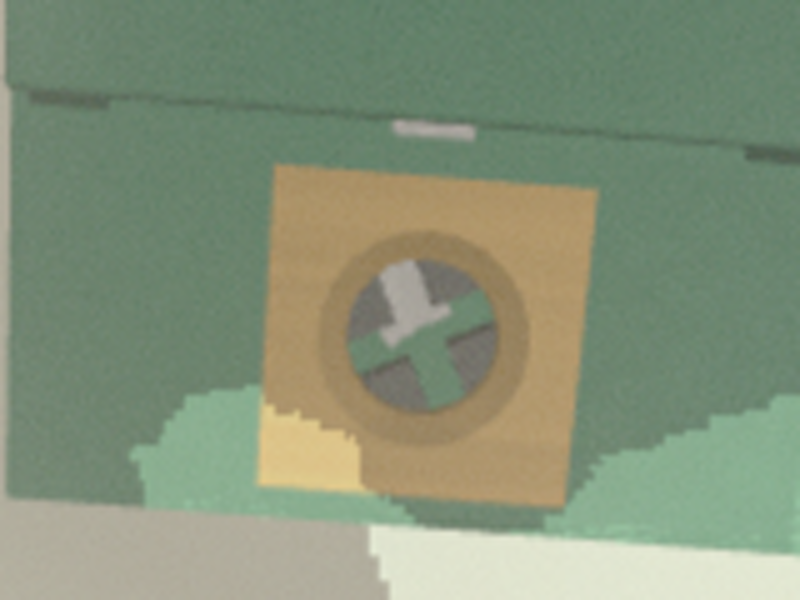

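The brightened crop shows the lock mouth at crop (424,338) = full image (328.8,142.6). The cross slot is visible in the throat: one arm runs about (357,357)–(487,305) and the other about (400,272)–(450,400). I measure both on the image.

Run:
```python
from h import *
o=robot.get_obs(); s=robot.snapshot("wrist");T=camT(s,o)
f=lambda p,z: onz(s,(p[0]/5+244-.4,p[1]/5+75-.4),z,T)[:2]
B=[f(p,91) for p in((274,164),(597,188),(566,506),(258,487))]
print(np.round(B,1),np.mean(B,0)); 
for i in range(4):
    d=B[(i+1)%4]-B[i];print(np.linalg.norm(d),np.degrees(np.arctan2(d[1],d[0])))
print('mouth',f((424,338),91), 'throat',f((422,335),84))
for n,a,b in(("Bleft",(380,280),(432,408)),("Bright",(415,262),(466,390)),("Aup",(349,343),(482,291)),("Alow",(360,373),(496,320))):
    d=f(a,77)-f(b,77);print(n,np.degrees(np.arctan2(d[1],d[0])), (f(a,77)+f(b,77))/2)
```

```text
[[ 519.6 -110. ]
 [ 509.4 -165. ]
 [ 454.4 -155. ]
 [ 464.2  -99.7]] [ 486.9022706  -132.45628373]
55.9089027803896 -100.58853654422404
55.889256220883674 169.74033306849984
56.160217978211755 79.92736699668082
56.3940530792163 -10.515633149630977
mouth [ 487.33262132 -132.55510885] throat [ 487.33662549 -132.36037835]
Bleft 16.04014459690518 [ 485.34438817 -129.36098689]
Bright 15.994027819007826 [ 487.90041636 -136.08819411]
Aup 104.5567267795156 [ 490.1735503  -131.56102945]
Alow 104.6042184931719 [ 484.53726147 -133.28851925]
```

The lock is at (487.0, −132.5), box yaw is −10.3°, and one slot arm has world yaw of about +15.3° (0.45 rad anticlockwise of lock x). So I want tool yaw −74.7° and a TCP near (486.5, −132.6).

>>> {"op": "step_arm", "data": {
  "moves": [
    [[1.8,-14,0],[0,0,0],0.0],
    [[2,-14,0],[0,0,0],0.0],
    [[2,-13.8,0],[0,0,0],0.0],
    [[0,0,15],[0,0,-7.3],0.0],
    [[0,0,20],[0,0,-7.3],0.0],
    [[0,0,20],[0,0,-7.3],0.0],
    [[0,0,20],[0,0,0],0.0],
    [[0,0,8],[0,0,0],0.0],
    [[0,0,0],[0,0,0],0.0],
    [[0,0,0],[0,0,0],0.0]
  ]
}}

```text
t: 8.52
position: [486.7, -133.2, 318.4]
eef_rot: [-179.9, -0.0, -74.7]
force: [-0.0, -0.3, -0.7]
width: 0.108
```

>>> {"op": "step_arm", "data": {
  "moves": [
    [[-0.6,0,5],[0,0,0],0.0],
    [[0,0,5],[0,0,0],0.0],
    [[0,0,2],[0,0,0],0.0],
    [[0,0,2],[0,0,0],0.0],
    [[0,0,0],[0,0,0],0.0]
  ]
}}

```text
t: 9.15
position: [486.0, -132.5, 303.6]
eef_rot: [180.0, 0.0, -74.7]
force: [0.5, 0.4, -0.8]
width: 0.11
```

>>> {"op": "step_arm", "data": {
  "moves": [
    [[0,0,1.5],[0,0,0],0.0],
    [[0,0,1.5],[0,0,0],0.0],
    [[0,0,1],[0,0,0],0.0],
    [[0,0,0],[0,0,0],0.0]
  ]
}}

```text
t: 9.65
position: [486.0, -132.5, 299.6]
eef_rot: [180.0, 0.0, -74.7]
force: [-0.6, 0.3, -0.7]
width: 0.111
```

>>> {"op": "step_arm", "data": {
  "moves": [
    [[0.1,-0.5,1],[0,0,0],0.0],
    [[0,0,1],[0,0,0],0.0],
    [[0,0,1],[0,0,0],0.0],
    [[0,0,0],[0,0,0],0.0]
  ]
}}

```text
t: 10.15
position: [486.7, -132.6, 296.8]
eef_rot: [-180.0, -0.0, -74.7]
force: [0.9, -2.2, -1.6]
width: 0.109
```

>>> {"op": "step_arm", "data": {
  "moves": [
    [[0,0,1],[0,0,0],0.0],
    [[0,0,1],[0,0,0],0.0],
    [[0,0,1],[0,0,0],0.0],
    [[0,0,0],[0,0,0],0.0]
  ]
}}

```text
t: 10.65
position: [486.7, -132.6, 293.8]
eef_rot: [-180.0, -0.0, -74.7]
force: [2.2, -3.4, 0.0]
width: 0.108
```

>>> {"op": "step_arm", "data": {
  "moves": [
    [[0,0,1],[0,0,0],0.0],
    [[0,0,1],[0,0,0],0.0],
    [[0,0,0],[0,0,0],0.0]
  ]
}}

```text
t: 11.02
position: [486.7, -132.6, 291.7]
eef_rot: [-180.0, -0.0, -74.7]
force: [2.4, -5.0, 1.1]
width: 0.108
```

>>> {"op": "step_arm", "data": {
  "moves": [
    [[0.6,0,0],[0,0,0],0.0],
    [[0,0,1],[0,0,0],0.0],
    [[0,0,1],[0,0,0],0.0],
    [[0,0,0],[0,0,0],0.0]
  ]
}}

```text
t: 11.52
position: [486.5, -133.0, 289.4]
eef_rot: [180.0, 0.0, -74.7]
force: [0.4, -2.1, -1.5]
width: 0.108
```

>>> {"op": "step_arm", "data": {
  "moves": [
    [[0,0,1],[0,0,0],0.0],
    [[0,0,1],[0,0,0],0.0],
    [[0,0,0],[0,0,0],0.0]
  ]
}}

```text
t: 11.9
position: [486.6, -133.0, 287.5]
eef_rot: [180.0, 0.0, -74.7]
force: [0.3, -0.9, -0.5]
width: 0.109
```

>>> {"op": "step_arm", "data": {
  "moves": [
    [[0,0,1.5],[0,0,0],0.0],
    [[0,0,1.5],[0,0,0],0.0],
    [[0,0,1.5],[0,0,0],0.0],
    [[0,0,1.5],[0,0,0],0.0],
    [[0,0,0],[0,0,0],0.0]
  ]
}}

```text
t: 12.52
position: [486.6, -133.1, 281.5]
eef_rot: [180.0, 0.0, -74.7]
force: [0.5, -1.1, -0.3]
width: 0.107
```

>>> {"op": "step_arm", "data": {
  "moves": [
    [[0,0,1],[0,0,0],0.0],
    [[0,0,1],[0,0,0],0.0],
    [[0,0,0],[0,0,0],0.0]
  ]
}}

```text
t: 12.9
position: [486.7, -133.1, 279.6]
eef_rot: [180.0, 0.0, -74.7]
force: [0.5, 0.8, -1.5]
width: 0.111
```

>>> {"op": "step_arm", "data": {
  "moves": [
    [[0,0,0.8],[0,0,0],0.0],
    [[0,0,0.8],[0,0,0],0.0],
    [[0,0,0],[0,0,0],0.0]
  ]
}}

```text
t: 13.28
position: [486.7, -133.1, 278.0]
eef_rot: [180.0, 0.0, -74.7]
force: [0.2, -0.1, -1.2]
width: 0.11
```

>>> {"op": "step_arm", "data": {
  "moves": [
    [[0,0,0.7],[0,0,0],0.0],
    [[0,0,0.5],[0,0,0],0.0],
    [[0,0,0],[0,0,0],0.0]
  ]
}}

```text
t: 13.65
position: [486.7, -133.1, 277.4]
eef_rot: [-180.0, -0.0, -74.7]
force: [-2.7, 0.9, 5.1]
width: 0.11
```

>>> {"op": "step_arm", "data": {
  "moves": [
    [[0,0,0.6],[0,0,0],0.0],
    [[0,0,0],[0,0,0],0.0]
  ]
}}

```text
t: 13.9
position: [486.7, -133.1, 277.4]
eef_rot: [-180.0, -0.0, -74.7]
force: [-4.9, 1.9, 11.0]
width: 0.108
```

The key is home: contact came at TCP z 277.4 against 277.5 expected, with 11 N. Next is the clockwise turn.

>>> {"op": "step_arm", "data": {
  "moves": [
    [[0,0,-0.3],[0,0,3],0.0],
    [[0,0,0],[0,0,5],0.0],
    [[0,0,0],[0,0,6],0.0],
    [[0,0,0],[0,0,6],0.0],
    [[0,0,0],[0,0,0],0.0]
  ]
}}

```text
t: 14.52
position: [487.0, -133.4, 277.4]
eef_rot: [-179.9, -0.0, -94.7]
force: [-1.4, -2.4, 4.8]
width: 0.107
```

>>> {"op": "step_arm", "data": {
  "moves": [
    [[0,0,0],[0,0,6],0.0],
    [[0,0,0],[0,0,6],0.0],
    [[0,0,0],[0,0,6],0.0],
    [[0,0,0],[0,0,6],0.0],
    [[0,0,0],[0,0,0],0.0]
  ]
}}

```text
t: 15.15
position: [487.0, -133.3, 277.4]
eef_rot: [-179.9, -0.0, -118.7]
force: [-1.5, -1.3, 6.4]
width: 0.109
```

>>> {"op": "step_arm", "data": {
  "moves": [
    [[0,0,0],[0,0,6],0.0],
    [[0,0,0],[0,0,6],0.0],
    [[0,0,0],[0,0,6],0.0],
    [[0,0,0],[0,0,6],0.0],
    [[0,0,0],[0,0,6],0.0],
    [[0,0,0],[0,0,0],0.0]
  ]
}}

```text
t: 15.9
position: [487.2, -133.2, 277.5]
eef_rot: [-179.9, 0.1, -148.7]
force: [-0.5, -1.2, 6.0]
width: 0.106
```

>>> {"op": "step_arm", "data": {
  "moves": [
    [[0,0,0],[0,0,4],0.0],
    [[0,0,0],[0,0,4],0.0],
    [[0,0,0],[0,0,0],0.0],
    [[0,0,0],[0,0,0],0.0]
  ]
}}

```text
t: 16.4
position: [487.2, -133.2, 277.4]
eef_rot: [-179.9, 0.1, -156.7]
force: [-0.2, -0.1, 4.9]
width: 0.104
```

Run:
```python
from h import *
o=robot.get_obs(); print(o['t'],o['position'],o['eef_rot'],o['force'],o['ft_torque'])
s=robot.snapshot("side")
g=(255*(s['color'][90:250,250:450,::-1]/255.)**0.6).astype(np.uint8)
w=robot.snapshot("wrist");gw=(255*(w['color'][:,:,::-1]/255.)**0.6).astype(np.uint8)
cv2.imwrite("pics/s5.png",np.vstack([cv2.resize(g,(400,320)),cv2.resize(gw,(400,250))]))
```

```text
16.4 [ 487.15365917 -133.20295114  277.43482473] [-1.79938832e+02  6.60053756e-02 -1.56659642e+02] [-0.16646681 -0.13494661  4.86113738] [-0.29322114  0.29284515  0.01098583]
```

View pics/s5.png

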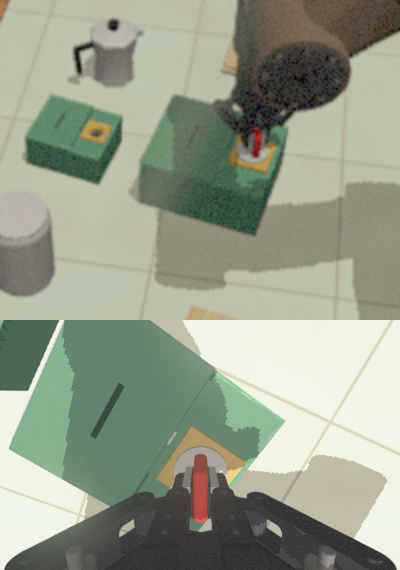

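The side view doesn't settle whether the lid is up, so I overlay the predicted shut and open lid outlines.

Run:
```python
from h import *
o=robot.get_obs(); s=robot.snapshot("wrist");S=robot.snapshot("side")
c,n=np.cos(np.radians(-10.3)),np.sin(np.radians(-10.3));Q=np.array([[c,-n,0],[n,c,0],[0,0,1]])
def lid(a):
    P=np.array([[-108*np.cos(a),75,108*np.sin(a)],[-108*np.cos(a),-75,108*np.sin(a)],[0,-75,0],[0,75,0]])
    return (P+[145,0,91])@Q.T+[487,-132.5,0]
out=[]
for v,T,cr in((s,camT(s,o),(0,400,0,640)),(S,camT(S),(110,220,290,430))):
    y0,y1,x0,x1=cr;k=600/(x1-x0) if v is s else 4
    g=(255*(v['color'][y0:y1,x0:x1,::-1]/255.)**0.5).astype(np.uint8);g=cv2.resize(g,None,fx=k,fy=k)
    for a,col in((0,(0,0,255)),(.28,(255,0,255))):
        cv2.polylines(g,[((proj(v,lid(a),T)-[x0,y0])*k).astype(np.int32)],True,col,1)
    out.append(g[:300] if v is s else cv2.copyMakeBorder(g,0,0,0,max(0,600-g.shape[1]),0)[:300,:600])
cv2.imwrite("pics/s6.png",np.vstack(out))
```

```text
(no output)
```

View pics/s6.png

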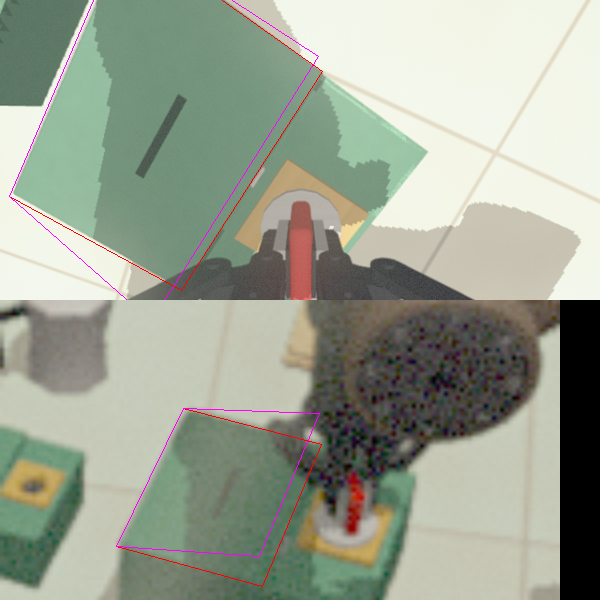

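The lid still matches the red (shut) outline, with the bolt showing at (258,177). The plug probably lags by the slot's play, so I turn a little further and check after each step.

>>> {"op": "step_arm", "data": {
  "moves": [
    [[0,0,0],[0,0,2],0.0],
    [[0,0,0],[0,0,2],0.0],
    [[0,0,0],[0,0,0],0.0],
    [[0,0,0],[0,0,0],0.0]
  ]
}}

```text
t: 17.1
position: [487.1, -133.2, 277.4]
eef_rot: [-179.9, 0.1, -160.7]
force: [-2.0, -0.5, 5.1]
width: 0.108
```

```bash
cat > lidchk.py <<'E'
from h import *
import glob
o=robot.get_obs(); print(o['t'],o['position'],o['eef_rot'],o['force'],o['ft_torque'],o['width'])
S=robot.snapshot("side");g=S['color'][110:220,290:430].astype(int)
try: print('diff vs prev',np.abs(g-np.load('prev.npy'))[30:80,0:45].mean())
except Exception as e: print(e)
np.save('prev.npy',g)
w=robot.snapshot("wrist");c=w['color'].astype(int)
m=((c[...,0]>110)&(c[...,1]<.5*c[...,0]+40)&(c[...,2]<.6*c[...,0]))|((c[...,0]>70)&(c[...,1]<.5*c[...,0]))
m=m.astype(np.uint8);m[:, :260]=0;m[:,380:]=0;m[:200]=0
r=cv2.fitLine(np.argwhere(m)[:,::-1].astype(np.float32),cv2.DIST_HUBER,0,.01,.01).ravel();print('handle angle in img',np.degrees(np.arctan2(r[1],r[0])),m.sum())
cv2.imwrite("pics/last_wrist.png",(255*(w['color'][:,:,::-1]/255.)**0.5).astype(np.uint8))
cv2.imwrite("pics/last_side.png",cv2.resize((255*(g[:,:,::-1]/255.)**0.5).astype(np.uint8),None,fx=4,fy=4))
E
python3 lidchk.py
```

```text
17.1 [ 487.14449659 -133.22851786  277.43525212] [-1.79942726e+02  7.03531169e-02 -1.60663241e+02] [-1.98203771 -0.50550589  5.14728275] [-0.33754194  0.33824762 -0.07387102] 0.10813427346724497
[Errno 2] No such file or directory: 'prev.npy'
handle angle in img -88.26178 4408
```

>>> {"op": "step_arm", "data": {
  "moves": [
    [[0,0,0],[0,0,2],0.0],
    [[0,0,0],[0,0,2],0.0],
    [[0,0,0],[0,0,0],0.0],
    [[0,0,0],[0,0,0],0.0]
  ]
}}

```text
t: 17.7
position: [487.2, -133.2, 277.4]
eef_rot: [-179.9, 0.1, -164.7]
force: [-0.1, -0.2, 5.2]
width: 0.11
```

```bash
python3 lidchk.py
```

```text
17.7 [ 487.19253059 -133.2141871   277.43108377] [-1.79946372e+02  7.57165857e-02 -1.64655526e+02] [-0.10064166 -0.15202018  5.16154158] [-0.33164664  0.25792248  0.08690156] 0.11014621021828257
diff vs prev 3.754962962962963
handle angle in img -86.986755 4455
```

Run:
```python
import cv2,numpy as np
w=cv2.imread("pics/last_wrist.png")[60:360,140:460];s=cv2.imread("pics/last_side.png")
cv2.imwrite("pics/c7.png",np.vstack([cv2.resize(w,(448,420)),cv2.resize(s,(448,352))])[:600] if 0 else np.hstack([cv2.resize(w,(440,412)),cv2.resize(s,(360,283)) if 0 else cv2.copyMakeBorder(cv2.resize(s,(360,283)),0,129,0,0,0)]))
```

```text
(no output)
```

View pics/c7.png

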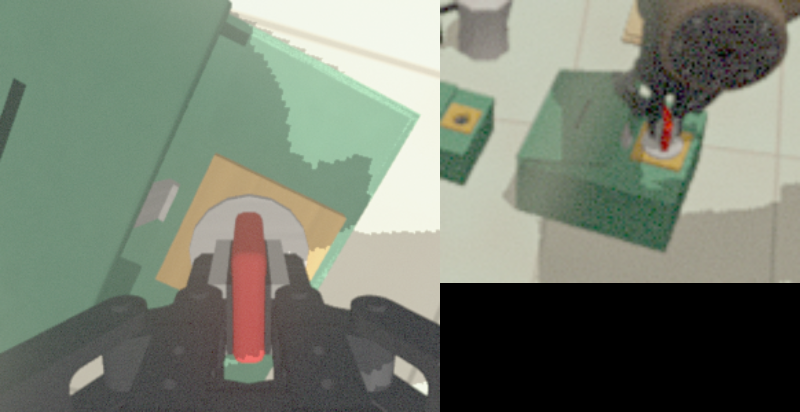

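The lid is now up: the bolt and lid supports show below its raised edge at crop (155,200), (235,30) and (120,285), and the coin slot has shifted. I release with a small opening, then rise straight up.

>>> {"op": "step_arm", "data": {
  "moves": [
    [[0,0,-0.2],[0,0,0],0.0],
    [[0,0,0],[0,0,0],0.0],
    [[0,0,0],[0,0,0],0.2],
    [[0,0,0],[0,0,0],0.3],
    [[0,0,0],[0,0,0],0.3],
    [[0,0,0],[0,0,0],0.3]
  ]
}}

```text
t: 18.55
position: [486.6, -133.0, 276.7]
eef_rot: [180.0, -0.0, -164.7]
force: [0.5, 0.0, 0.4]
width: 0.297
```

>>> {"op": "step_arm", "data": {
  "moves": [
    [[0,0,-4],[0,0,0],0.3],
    [[0,0,-8],[0,0,0],0.3],
    [[0,0,-15],[0,0,0],0.3],
    [[0,0,-25],[0,0,0],0.3],
    [[0,0,-30],[0,0,0],0.3],
    [[0,0,-30],[0,0,0],0.3],
    [[0,0,-30],[0,0,0],0.3],
    [[0,0,0],[0,0,0],0.3],
    [[0,0,0],[0,0,0],0.3]
  ]
}}

```text
t: 19.68
position: [486.3, -133.1, 419.2]
eef_rot: [180.0, 0.0, -164.7]
force: [0.8, 0.2, -0.4]
width: 0.297
```

Run:
```python
from h import *
o=robot.get_obs(); print(o['t'],o['position'],o['eef_rot'],o['force'],o['width'])
s=robot.snapshot("wrist");S=robot.snapshot("side");T=camT(s,o)
c,n=np.cos(np.radians(-10.3)),np.sin(np.radians(-10.3));Q=np.array([[c,-n,0],[n,c,0],[0,0,1]])
W=lambda P:(np.array(P)@Q.T)+[487,-132.5,0]
def lid(a):
    return W(np.array([[-108*np.cos(a),75,108*np.sin(a)],[-108*np.cos(a),-75,108*np.sin(a)],[0,-75,0],[0,75,0]])+[145,0,91])
th=np.linspace(0,2*np.pi,40);ring=W(np.c_[23*np.cos(th),23*np.sin(th),0*th+96])
out=[]
for v,Tv,(y0,y1,x0,x1),k in((s,T,(0,300,120,520),1),(S,camT(S),(110,220,290,430),2.8)):
    g=(255*(v['color'][y0:y1,x0:x1,::-1]/255.)**0.5).astype(np.uint8);g=cv2.resize(g,None,fx=k,fy=k)
    for P,col in((lid(0),(0,0,255)),(lid(.28),(255,0,255)),(ring,(255,0,0))):
        cv2.polylines(g,[((proj(v,P,Tv)-[x0,y0])*k).astype(np.int32)],True,col,1)
    out.append(cv2.resize(g,(400,300)))
cv2.imwrite("pics/s8.png",np.hstack(out))
```

```text
19.675 [ 486.31834187 -133.06017485  419.16410306] [ 1.79987212e+02  3.69814395e-02 -1.64699636e+02] [ 0.83013855  0.24045159 -0.38501595] 0.29730830921017637
```

View pics/s8.png

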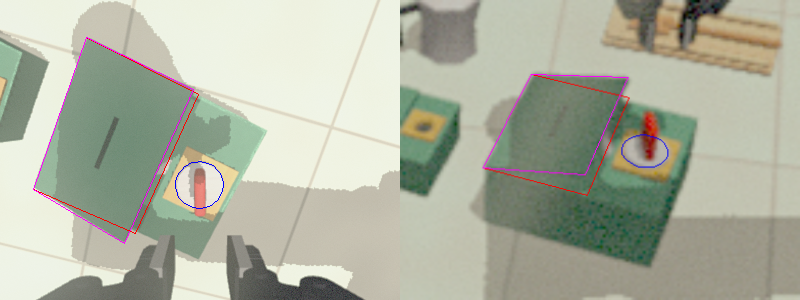

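The lid matches the magenta (0.28 rad) outline in both views, the collar sits on the predicted fully-home ring, and the gripper is clear. Handing in.

```bash
python3 -c "
from rig import robot
print(robot.job_done())"
```

```text
the job is handed in; nothing more can be done
None
```

The key is in the lock of the green coffee-money box, fully home and released, and the lid has sprung open. I handed the job in at about 20 s; `job_done()` gives no verdict.

- **Choosing the box:** I took the larger of the two green boxes, measured at about 180 × 150 mm against about 130 × 100 mm for the other.
- **Insertion:** I could see the slot in a brightened wrist picture, about 0.45 rad anticlockwise of the lock's x axis. I lined the key up before lowering it, so no feeling around was needed. The collar met the boss within 0.1 mm of the expected height.
- **Forces:** The highest wrist force I read was about 12 N, at the end of a move; I did not log between readings.
- **Turning:** After 82° clockwise, the picture showed the lid still shut, so I went on to 90° in small steps. The next picture I viewed showed it open. The slot's play is a likely reason for the lag, but I did not confirm it.
- **Last checks:** In both views the lid matched the predicted 0.28 rad outline and the collar matched the predicted fully-home position. The gripper was about 140 mm above its release height, with no contact force.
- **Not checked:** I did not measure the other things again at the end. The arm never went near them and no unexpected forces showed.
- **Disagreement:** The fixed cameras put the key and lock up to about 8 mm from where the wrist camera did. I trusted the wrist camera, and both the grasp and the fit bore that out.

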